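# Punch the spindle centre through the template, then take the template off the brim board

## Robot

A 6-joint arm with a two-finger parallel gripper is mounted at the origin on the work surface. World frame = base frame: x ahead of the robot, y to its left, z up, the work surface at z = 0. Lengths are in m, angles in rad, forces in N, time in s.
With the tool pointing down it reaches from about 0.3 to 0.775 m from the base axis. Payload 14.6 kg.
Tool frame: the origin (TCP) lies midway between the tips of the shut fingers; the grasp point (between the pads) lies 19 mm behind it; z points along the fingers, y is the line along which they close (so a half turn about z gives the same grasp; the last joint's range is limited). The gripper opens to 94 mm and grips with 3 to 60 N. Pads are 16 mm wide; open, the fingers measure 119 mm over their backs; the gripper's body (75 mm by 177 mm) begins 78 mm behind the grasp point.
Start: joints at [-1.238, 0.3, 1.521, -0, 1.321, -0.067], TCP at [0.214, -0.507, 0.205] pointing down, gripper open.
Joint ranges: [-3.03, 3.03], [-0.79, 2.21], [0.23, 2.52], [-1.04, 4.18], [0, 3.07], [-2.55, 2.55]. Speed limits (rad/s): [2.22, 2.22, 2.57, 3.14, 3.14, 3.14].

## Interface

Orientations are given as [roll, pitch, yaw] about the fixed x, y, z axes, in that order (R = Rz(yaw) Ry(pitch) Rx(roll)).
In Python, from station import telemetry, optics, ctrl gives the robot as it stands.
- The arm moves only by the tool carry_out, never from a script. Its argument "plan" is a list that holds one entry, the list of rows, each a list of 7 numbers: the shift along the tool's x, y, z in mm, then the turn, a rotation vector about the tool's x, y, z in rad, then the finger opening in mm, from 0 to 94. A call has 1 to 20 rows; each row shifts and turns the commanded pose from where the row before left it, along the tool's axes as they then stand; what a row does not reach is not made up. A row lasts 1/12 s, in which the tool goes at most 41.7 mm and 7.16 degrees, less where a joint would pass 70% of its speed; a pose out of reach is approached as far as the arm can. A call with a gripper value outside its range is refused whole. The fingers move at their own pace and stop on an object; "squeeze" is the grip in N (left out, the last holds). Time passes only in rows, so rows that do not move let the fingers close. It gives the time, the measured TCP pose, the force, the opening and the grip force at its end, in the units of the state.
- telemetry.get_obs(): the state, without advancing time (a new reading comes with each control period).
- optics.camera(name): name is "scene" or "top" or "wrist"; returns a dict with "pixels" (480x640x3 uint8, red, green, blue), "intrinsics" (3x3 intrinsics, pixels), "origin" and "rotation" of the camera in the world. Camera axes: x right, y down, z forward; pixel columns grow to the right and rows downward; lengths in m; the calibration is good to about 2 mm. A picture is of the moment at which its call begins. There is no depth.
- ctrl.hand_in(): hands the job in; it is judged then, once.
The state is a dict: "time_s": time; "qpos": joint angles; "joint_vel": joint speeds; "tau": joint torques, N m; "ee_pos": TCP position; "eef_rot": TCP orientation; "force": force on the tool from outside, world axes, zero at the start; "moment": the same for the moment, N m; "grip_width": finger opening in m; "grip_force": force on a finger pad.
Only numpy, scipy, OpenCV 4.12 (cv2) and the standard library are available. Lean on these libraries where they do the work, as an engineer would, in place of code of your own. Each camera call takes 0.05 s, during which the arm holds its last target. There are 200 camera calls.

## Task

Take the automatic centre punch from its wooden block, put its nose down the guide bush of the template and press it straight down until it snaps, to mark the spindle centre on the brim board and nowhere else. After that stand the punch back upright in its block, and lift the template straight up off its two dowels, keeping it level so that it does not bind, and lay it flat in the middle of the grey felt pad. Set things down rather than dropping them, and leave everything else on the bench where it is.

Things in the scene. Friction and masses are not known exactly. Their poses are not given: they have to be found in the camera images.
- board: Oval wooden brim board, 278 mm long (its x axis) by 232 mm wide and 30 mm thick, held fast on the bench between four wooden bench dogs; it does not move. Two steel dowels, 10 mm thick, stand 25 mm out of its top at x = +65 and -65 mm, y = 0, and 17 mm out of the template's top. Origin: centre of its underside; z up.
- mark (a point): The point on the board's top face, in its middle (30 mm above the bench), that has to be punched. It lies straight under the guide bush and is hidden by it.
- template: Marking template, about 0.4 kg, balanced about its middle: aluminium plate 180 mm (its x axis) by 80 mm by 8 mm, at first flat on the board, the dowels through its two 11.5 mm holes at x = +65 and -65 mm. In its middle stands a round dark steel guide bush, 36 mm thick, 40 mm tall above the plate: a good grip. Origin: centre of its underside, under the bush; z up.
- bush_top (a point): Centre of the mouth of the guide bush, at its top rim: 48 mm above the underside of the template, 78 mm above the bench while the template is on the board. The bore is 18 mm wide and runs right through to the board.
- punch: Automatic (spring) centre punch, upright in its block, 146 mm long, 0.17 kg. Up from its point along its z: steel plunger 6 mm thick, 0 to 16 mm; steel nose 12 mm thick, to 66 mm; brass hexagonal collar 24 mm wide, to 72 mm; knurled dark grip 17 mm thick, to 130 mm; brass cap 15 mm thick, to 146 mm. Origin: where its point is with the plunger fully out; it stays with the barrel.
- plunger (a joint): How far the plunger is pushed in, in m: 0 fully out, 0.013 hard against its stop. Pushed in, it resists with 3 to 4 N at first, steadily rising to about 16 N at 8 to 9 mm; there the catch lets go and the force collapses to about 4 N by 12 mm: the snap. Past 0.011 it has tripped. It springs out and resets when the punch is lifted.
- punch_tip (a point): The point of the punch's plunger (moves in with the plunger).
- stand: Drilled beech block, 90 by 90 mm, 75 mm tall, fixed to the bench, a red pencil lying on its top along one edge (33 mm from the hole). The upright hole in its middle, 18 mm wide, takes the punch nose down, with the brass collar resting on the top face: the punch's origin is then 9 mm above the bench. Origin: centre of its underside.
- stand_hole (a point): Centre of the mouth of the hole in the block, on its top face, 75 mm above the bench.
- pad: Grey felt pad, 210 mm (its x axis) by 150 mm by 5 mm, fixed flat on the bench. Origin: centre of its underside.
- crown_block: Bystander: dark wooden oval crown block for hats, 190 by 158 mm, 132 mm tall, 1.3 kg. Origin: centre of its underside.
- spray_bottle: Bystander: white spray bottle, 76 mm thick and 211 mm tall, with a yellow and blue spray head. Origin: centre of its underside.
- hat_brush: Bystander: wooden hat brush lying bristles down, 245 mm long along its x axis (from -150 to +95 mm), 50 mm wide, 38 mm tall. Origin: on the bench under the middle of the brush.
- wax_tin: Bystander: flat round steel tin with a green lid, 93 mm wide, 34 mm tall. Origin: centre of its underside.
Things that resemble listed ones, but are neither listed nor needed, are in the scene too. Of the things that look like the punch, the smallest one is meant.

How it is judged:
By the outcome, as a careful person would: the job done as asked, in the order asked, and still so for the second after the job is handed in, with the robot touching nothing.
It also fails if it takes over 72 s, if anything falls off the work surface, if the arm or the gripper's body presses on something with over 40 N, if the wrist force passes 120 N, or if a joint passes its speed limit or range.

## Working session

There is one attempt and no reset: what is moved stays moved. The work goes in short steps, Python scripts to look and compute and a tool call to move; the robot and the scene stay as the last step left them, time stands still between calls to the robot, and variables do not carry over. Pictures are saved under pics/ and viewed, at most 10 in all, crops included, and the job is handed in when it is done.

Besides the shell and the picture viewer there is one more tool, called after "Emit:" as name(argument=value, ...) on one line, values as JSON. carry_out: Moves the arm, as the interface text tells. Its arguments: {"type":"object","properties":{"plan":{"type":"array","items":{"type":"array","items":{"type":"array","items":{"type":"number"}}}},"squeeze":{"type":"number"}},"required":["plan"]}

```bash
mkdir -p pics; cat > h.py <<'E'
import numpy as np, cv2
from scipy.spatial.transform import Rotation as R
from station import telemetry, optics, ctrl
def shot(n,f):
    c=optics.camera(n); cv2.imwrite('pics/'+f,c['pixels'][:,:,::-1]); np.savez('pics/'+f+'.npz',**{k:c[k] for k in('intrinsics','origin','rotation')}); return c
def ground(f,u,v,z):
    c=np.load('pics/'+f+'.npz'); d=c['rotation']@np.linalg.inv(c['intrinsics'])@[u,v,1]; o=c['origin']; return o+d*(z-o[2])/d[2]
def proj(f,p):
    c=np.load('pics/'+f+'.npz'); q=c['intrinsics']@(c['rotation'].T@(np.array(p)-c['origin'])); return q[:2]/q[2]
E
python3 - <<'E'
from h import *
for n in('top','scene'):
    c=shot(n,n+'1.png'); print(c['origin'],c['rotation'],c['intrinsics'])
o=telemetry.get_obs(); print(o)
E
```

```text
[ 0.29906225 -0.10635191  1.62883633] [-3.0082899   0.00304904 -1.56184439] [[567.07790343   0.         316.54517583]
 [  0.         567.07790343 236.51087729]
 [  0.           0.           1.        ]]
[0.96658054 0.42846391 0.83788113] [-2.39002251 -0.01741432  2.4785376 ] [[452.48090541   0.         319.1024753 ]
 [  0.         452.48090541 241.71585807]
 [  0.           0.           1.        ]]
{'time_s': 0.1, 'qpos': array([-1.23758245e+00,  3.00394206e-01,  1.52151242e+00, -2.14468853e-06,
        1.32067872e+00, -6.65848958e-02]), 'joint_vel': array([ 4.47021670e-04,  1.09371166e-03, -2.14367896e-03,  5.29582791e-04,
       -6.01864369e-05,  5.47749091e-06]), 'tau': array([-2.15689070e-04, -5.32638216e+01, -3.53282368e+01,  7.08149979e-02,
        2.34627840e-02, -8.68050233e-05]), 'ee_pos': array([ 0.21400805, -0.50640945,  0.20495755]), 'eef_rot': array([-3.14060202e+00, -6.39765072e-05,  3.99799276e-01]), 'force': array([0.38404607, 0.12030992, 0.4416362 ]), 'moment': array([0.01907656, 0.02228246, 0.06134284]), 'grip_force': 0.0, 'grip_width': 0.09404975353351011}
```

```bash
sed -i "s/d=c\['rotation'\]@/d=R.from_euler('xyz',c['rotation']).as_matrix()@/; s/(c\['rotation'\].T@/(R.from_euler('xyz',c['rotation']).as_matrix().T@/" h.py
```

```text
(no output)
```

View pics/top1.png

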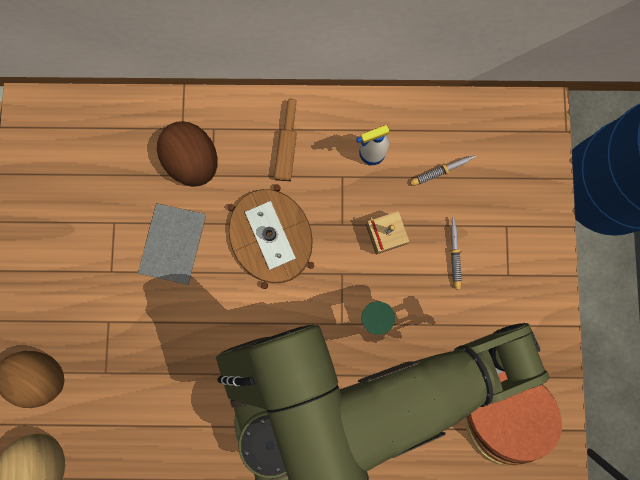

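View pics/scene1.png

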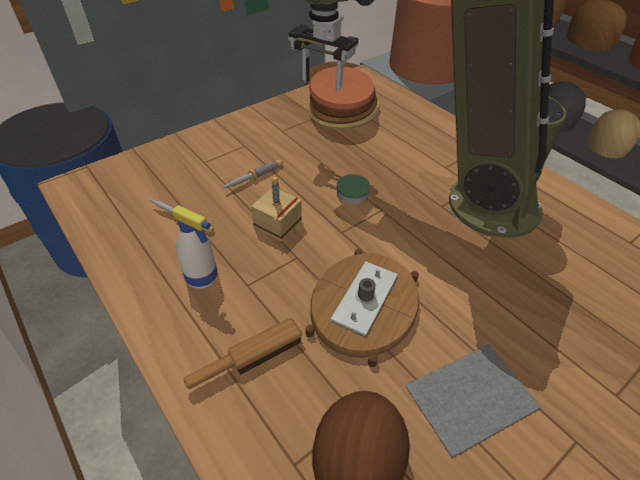

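The top view shows the bush at (269,234), dowels at (261,213) and (278,256), the pad centred at about (172,244), and the block with the punch at (388,231). The two loose punches at right, (443,170) and (456,253), are the large lookalikes. The scene view confirms this, with the block at (277,210) and the bush at (367,290).

```bash
python3 - <<'E'
from h import *
np.set_printoptions(precision=4,suppress=True)
f='top1.png'
g=lambda u,v,z:ground(f,u,v,z)[:2]
print('bush',g(269,234,.078),'dow',g(261,213,.055),g(278,256,.055))
print('cap',g(391,229,.155)); 
for p in[(367,218),(399,211),(409,243),(377,253)]:print('block',g(*p,.075))
for p in[(156,203),(206,213),(187,285),(138,274)]:print('pad',g(*p,.005))
s='scene1.png'
print('scene bush',ground(s,367,282,.078),'cap',ground(s,276,181,.155))
for p in[(491,347),(540,405),(457,451),(407,392)]:print('pad',ground(s,*p,.005)[:2])
# 4x crops
a=cv2.imread('pics/top1.png');b=cv2.imread('pics/scene1.png')
A=cv2.resize(a[200:270,360:415+15],None,fx=5,fy=5,interpolation=2);B=cv2.resize(b[170:240,245:315],None,fx=5,fy=5,interpolation=2)
cv2.imwrite('pics/c1.png',np.hstack([A,B]))
E
```

```text
bush [0.5129 0.0316] dow [0.5755 0.0574] [0.4543 0.0073]
cap [ 0.5182 -0.2954]
block [ 0.5604 -0.2393]
block [ 0.5809 -0.3283]
block [ 0.4915 -0.355 ]
block [ 0.463  -0.2666]
pad [0.6113 0.3694]
pad [0.583  0.2225]
pad [0.3738 0.2696]
pad [0.404  0.4114]
scene bush [0.5098 0.0307 0.078 ] cap [ 0.5249 -0.2828  0.155 ]
pad [0.3748 0.2767]
pad [0.4023 0.4118]
pad [0.5931 0.37  ]
pad [0.5849 0.2389]
```

View pics/c1.png

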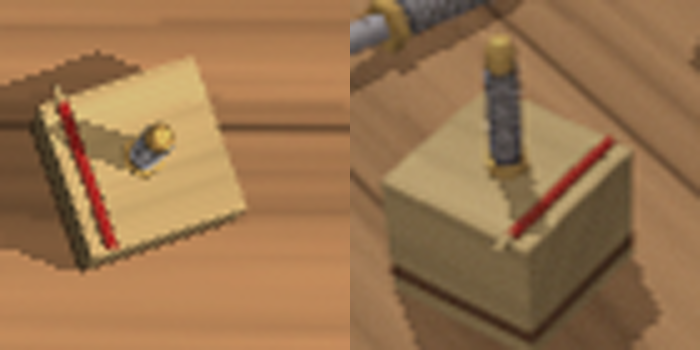

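The crop shows the cap at about (392,226) in the top view. The red pencil runs along the block's left (+y) edge, at a yaw of about 18°. I'll go above the punch with the fingers closing parallel to the pencil.

Emit:
carry_out(plan=[[[24.5, -5, -3, 0, 0, 0, 94], [24.5, -5, -3, 0, 0, 0, 94], [24.5, -5, -3, 0, 0, 0, 94], [24.5, -5, -3, 0, 0, 0, 94], [24.5, -5, -3, 0, 0, 0, 94], [24.5, -5, -3, 0, 0, 0, 94], [24.5, -5, -3, 0, 0, 0, 94], [24.5, -5, -3, 0, 0, 0, 94], [24.5, -5, -3, 0, 0, 0, 94], [24.5, -5, -3, 0, 0, 0, 94], [24.5, -5, -3, 0, 0, 0, 94], [24.5, -5, -3, 0, 0, 0, 94], [24.5, -5, -3, 0, 0, 0, 94], [24.5, -5, -3, 0, 0, 0, 94], [24.5, -5, -3, 0, 0, 0, 94]]])

```text
time_s: 1.35
ee_pos: [0.5242, -0.2936, 0.2503]
eef_rot: [-3.141, 0.0, 0.4]
force: [1.3, -1.1, 0.5]
grip_width: 0.094
grip_force: 0.0
```

Emit:
carry_out(plan=[[[0, 0, 0, 0, 0, -0.1, 60], [0, 0, 0, 0, 0, -0.1, 60], [0, 0, 0, 0, 0, -0.1, 60], [0, 0, 0, 0, 0, -0.1, 60], [0, 0, 0, 0, 0, -0.1, 60], [0, 0, 0, 0, 0, -0.1, 60], [0, 0, 0, 0, 0, -0.1, 60], [0, 0, 0, 0, 0, -0.1, 60], [0, 0, 0, 0, 0, -0.1, 60], [0, 0, 0, 0, 0, -0.1, 60], [0, 0, 0, 0, 0, -0.1, 60], [0, 0, 0, 0, 0, -0.1, 60], [0, 0, 0, 0, 0, -0.1, 60], [0, 0, 0, 0, 0, -0.1, 60], [0, 0, 0, 0, 0, -0.1, 60], [0, 0, 0, 0, 0, 0, 60]]])

```text
time_s: 2.68
ee_pos: [0.5233, -0.2944, 0.2501]
eef_rot: [-3.141, -0.001, 1.905]
force: [0.1, 0.1, -0.3]
grip_width: 0.0604
grip_force: 0.0
```

```bash
python3 - <<'E'
from h import *
c=shot('wrist','w1.png'); print(c['origin'],c['rotation'],c['intrinsics'][0,0])
E
```

```text
[ 0.49968549 -0.2228343   0.43072701] [2.88034321e+00 1.67088220e-03 3.33547664e-01] 403.4633337627721
```

View pics/w1.png

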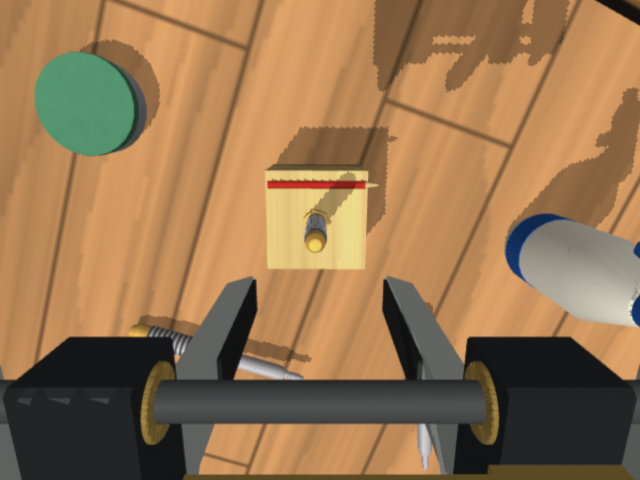

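The wrist view shows the cap at (316,243) with its base collar at (316,215). The block-top corners are about (266,170), (366,170), (366,268) and (266,268), and the block is square to the tool.

```bash
cat >> h.py <<'E'
def delta(x,y,z=None):
    o=telemetry.get_obs(); M=R.from_euler('xyz',o['eef_rot']).as_matrix(); p=o['ee_pos']
    return (M.T@(np.array([x,y,p[2] if z is None else z])-p)*1000).round(1)
E
python3 - <<'E'
from h import *
np.set_printoptions(precision=4,suppress=True)
f='w1.png'
cap=ground(f,316,243,.155);print('cap',cap, 'tip pts', ground(f,316,216,.081))
b=[ground(f,u,v,.075) for u,v in[(266,170),(366,170),(366,268),(266,268)]]
print(b,np.mean(b,0))
print(delta(*cap[:2],.1), delta(*np.mean(b,0)[:2],.1))
E
```

```text
cap [ 0.5219 -0.2956  0.155 ] tip pts [ 0.5198 -0.2917  0.081 ]
[array([ 0.4656, -0.2685,  0.075 ]), array([ 0.548 , -0.2399,  0.075 ]), array([ 0.5801, -0.3242,  0.075 ]), array([ 0.4922, -0.3547,  0.075 ])] [ 0.5215 -0.2968  0.075 ]
[ -0.7  -1.6 150.1] [ -1.7  -2.4 150.1]
```

Emit:
carry_out(plan=[[[-0.8, -1.8, 15, 0, 0, 0, 60], [0, 0, 20, 0, 0, 0, 60], [0, 0, 20, 0, 0, 0, 60], [0, 0, 20, 0, 0, 0, 60], [0, 0, 20, 0, 0, 0, 60], [0, 0, 20, 0, 0, 0, 60], [0, 0, 20, 0, 0, 0, 60], [0, 0, 13, 0, 0, 0, 60], [0, 0, 5, 0, 0, 0, 60], [0, 0, 0, 0, 0, 0, 35], [0, 0, 0, 0, 0, 0, 10], [0, 0, 0, 0, 0, 0, 10], [0, 0, 0, 0, 0, 0, 10], [0, 0, 0, 0, 0, 0, 10], [0, 0, 0, 0, 0, 0, 10], [0, 0, 0, 0, 0, 0, 10], [0, 0, 0, 0, 0, 0, 10], [0, 0, 0, 0, 0, 0, 10]]], squeeze=50)

```text
time_s: 4.23
ee_pos: [0.522, -0.2959, 0.0977]
eef_rot: [3.141, 0.0, 1.9]
force: [-1.1, -0.8, 2.9]
grip_width: 0.0163
grip_force: 50.0
```

Emit:
carry_out(plan=[[[0, 0, -8, 0, 0, 0, 10], [0, 0, -15, 0, 0, 0, 10], [0, 0, -20, 0, 0, 0, 10], [0, 0, -20, 0, 0, 0, 10], [0, 0, -20, 0, 0, 0, 10], [0, 0, -20, 0, 0, 0, 10], [0, 0, -12, 0, 0, 0, 10]]])

```text
time_s: 4.82
ee_pos: [0.5223, -0.296, 0.215]
eef_rot: [3.14, 0.002, 1.9]
force: [-0.6, 0.2, -0.9]
grip_width: 0.0163
grip_force: 50.0
```

Emit:
carry_out(plan=[[[10, 3, 0, 0, 0, 0, 10], [20, 6, 0, 0, 0, 0, 10], [20, 6, 0, 0, 0, 0, 10], [20, 6, 0, 0, 0, 0, 10], [20, 6, 0, 0, 0, 0, 10], [20, 6, 0, 0, 0, 0, 10], [20, 6, 0, 0, 0, 0, 10], [20, 6, 0, 0, 0, 0, 10], [20, 6, 0, 0, 0, 0, 10], [20, 6, 0, 0, 0, 0, 10], [20, 6, 0, 0, 0, 0, 10], [20, 6, 0, 0, 0, 0, 10], [20, 6, 0, 0, 0, 0, 10], [20, 6, 0, 0, 0, 0, 10], [20, 6, 0, 0, 0, 0, 10], [15, 6, 0, 0, 0, 0, 10], [7.5, 3, 0, 0, 0, 0, 10], [0, 0, 0, 0, 0, 0, 10], [0, 0, 0, 0, 0, 0, 10]]])

```text
time_s: 6.4
ee_pos: [0.5115, 0.0309, 0.2119]
eef_rot: [-3.141, -0.0, 1.901]
force: [0.2, -0.4, -1.8]
grip_width: 0.0163
grip_force: 50.0
```

```bash
python3 - <<'E'
from h import *
shot('wrist','w2.png');shot('scene','s2.png')
print({k:telemetry.get_obs()[k] for k in('ee_pos','eef_rot')})
a=cv2.imread('pics/w2.png');b=cv2.imread('pics/s2.png')
cv2.imwrite('pics/c2.png',np.hstack([cv2.resize(a[60:360,195:445],(500,600)),cv2.resize(b[200:340,300:370+0],(300,600))]))
E
```

```text
{'ee_pos': array([0.51170056, 0.03023082, 0.21211932]), 'eef_rot': array([-3.14109555e+00, -4.92954486e-05,  1.89913694e+00])}
```

View pics/c2.png

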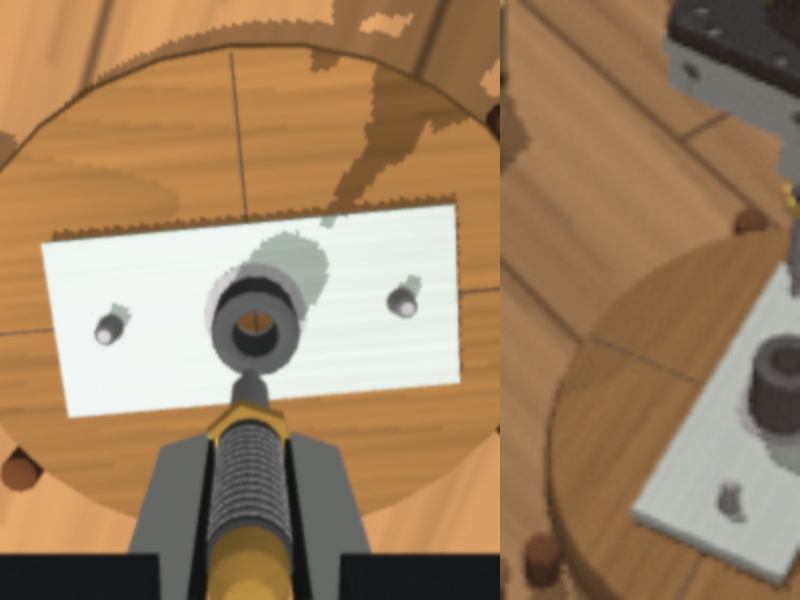

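The crop shows the bush mouth at crop (256,331), which is wrist pixel (323,225.5). The punch is straight, with its nose at crop x≈249. The dowels are at crop (104,335) and (404,308).

```bash
python3 - <<'E'
from h import *
np.set_printoptions(precision=4,suppress=True)
f='w2.png'
b=ground(f,323,225.5,.078);print('bush wrist',b,delta(*b[:2]))
p=telemetry.get_obs()['ee_pos']; 
print('pred tip px',proj(f,p-[0,0,.0887]),'nose',proj(f,p-[0,0,.0727]),'collar',proj(f,p-[0,0,.020]),'collar seen',195+249/2,60+420/2)
d=[ground(f,195+u/2,60+v/2,.055) for u,v in[(104,336),(405,309)]];print(d,np.mean(d,0),np.arctan2(*(d[1]-d[0])[1::-1]))
E
```

```text
bush wrist [0.5138 0.035  0.078 ] [ 3.9  3.5 -0. ]
pred tip px [318.3425 245.6542] nose [318.2333 252.3119] collar [317.7619 281.0643] collar seen 319.5 270.0
[array([0.4546, 0.0068, 0.055 ]), array([0.5725, 0.0597, 0.055 ])] [0.5135 0.0333 0.055 ] 0.42149785879107815
```

Emit:
carry_out(plan=[[[3, 2.7, 0, 0, 0, 0, 10], [0, 0, 10, 0, 0, 0, 10], [0, 0, 10, 0, 0, 0, 10], [0, 0, 10, 0, 0, 0, 10], [0, 0, 7, 0, 0, 0, 10], [0, 0, 0, 0, 0, 0, 10], [0, 0, 0, 0, 0, 0, 10]]])

```text
time_s: 7.08
ee_pos: [0.5133, 0.0346, 0.175]
eef_rot: [-3.141, -0.0, 1.9]
force: [0.3, 1.0, -1.8]
grip_width: 0.0164
grip_force: 50.0
```

```bash
python3 - <<'E'
from h import *
shot('wrist','w3.png');shot('scene','s3.png')
p=telemetry.get_obs()['ee_pos'];print(p)
print('tip',proj('w3.png',p-[0,0,.0887]),proj('s3.png',p-[0,0,.0887]))
a=cv2.imread('pics/w3.png');b=cv2.imread('pics/s3.png')
cv2.imwrite('pics/c3.png',np.hstack([cv2.resize(a[200:300,270:370],(400,400),interpolation=2),cv2.resize(b[250:310,335:395],(400,400),interpolation=2)]))
E
```

```text
[0.5136216  0.03461897 0.17579091]
tip [318.92945894 245.00869559] [367.31991261 281.36130704]
```

View pics/c3.png

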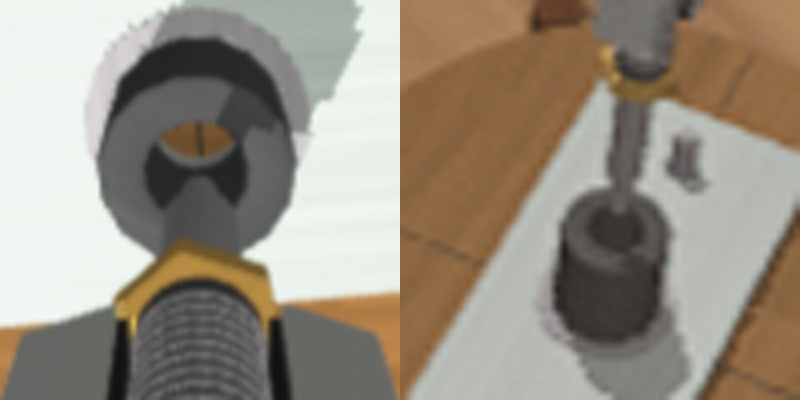

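```bash
python3 - <<'E'
from h import *
np.set_printoptions(precision=4,suppress=True)
p=telemetry.get_obs()['ee_pos'];z=p[2]-.0887
M=R.from_euler('xyz',telemetry.get_obs()['eef_rot']).as_matrix().T
w=lambda u,v,h:ground('w3.png',270+u/4,200+v/4,h)
s=lambda u,v,h:ground('s3.png',335+(u-400)*.15,250+v*.15,h)
print(z)
print('wrist',M@(w(198,168,.078)-w(200,178,z))*1000)
print('scene',M@(s(617,228,.078)-s(623,209,z))*1000)
E
```

```text
0.08709091452212261
wrist [-0.6913 -0.3662  9.0908]
scene [-0.5969  1.0278  9.0915]
```

The punch is centred in the bush to within 1 mm. Next I'll lower it to just above the board and press.

Emit:
carry_out(plan=[[[-0.6, 0.3, 5, 0, 0, 0, 10], [0, 0, 8, 0, 0, 0, 10], [0, 0, 8, 0, 0, 0, 10], [0, 0, 8, 0, 0, 0, 10], [0, 0, 8, 0, 0, 0, 10], [0, 0, 8, 0, 0, 0, 10], [0, 0, 8, 0, 0, 0, 10], [0, 0, 0, 0, 0, 0, 10], [0, 0, 0, 0, 0, 0, 10]]])

```text
time_s: 7.93
ee_pos: [0.5137, 0.0342, 0.122]
eef_rot: [-3.141, -0.0, 1.9]
force: [-1.0, -0.1, -1.0]
grip_width: 0.0162
grip_force: 50.0
```

Emit:
carry_out(plan=[[[0, 0, 3, 0, 0, 0, 10], [0, 0, 3, 0, 0, 0, 10], [0, 0, 2, 0, 0, 0, 10], [0, 0, 0, 0, 0, 0, 10], [0, 0, 0, 0, 0, 0, 10]]])

```text
time_s: 8.35
ee_pos: [0.5145, 0.0342, 0.1153]
eef_rot: [3.14, 0.001, 1.9]
force: [-1.1, 0.1, 7.6]
grip_width: 0.0161
grip_force: 50.0
```

Emit:
carry_out(plan=[[[0, 0, 2, 0, 0, 0, 10], [0, 0, 2, 0, 0, 0, 10], [0, 0, 0, 0, 0, 0, 10]]])

```text
time_s: 8.6
ee_pos: [0.5146, 0.0342, 0.1115]
eef_rot: [3.139, 0.001, 1.9]
force: [-2.3, -0.5, 12.9]
grip_width: 0.0164
grip_force: 50.0
```

Emit:
carry_out(plan=[[[0, 0, 2, 0, 0, 0, 10], [0, 0, 2, 0, 0, 0, 10], [0, 0, 0, 0, 0, 0, 10]]])

```text
time_s: 8.85
ee_pos: [0.5145, 0.0342, 0.1074]
eef_rot: [3.14, 0.001, 1.9]
force: [-1.1, 0.9, 8.9]
grip_width: 0.0165
grip_force: 50.0
```

Emit:
carry_out(plan=[[[0, 0, 1, 0, 0, 0, 10], [0, 0, 0, 0, 0, 0, 10]]])

```text
time_s: 9.02
ee_pos: [0.5144, 0.0342, 0.106]
eef_rot: [3.14, 0.0, 1.9]
force: [0.2, -0.5, 3.8]
grip_width: 0.0166
grip_force: 50.0
```

Emit:
carry_out(plan=[[[0, 0, 0.8, 0, 0, 0, 10], [0, 0, 0, 0, 0, 0, 10]]])

```text
time_s: 9.18
ee_pos: [0.5143, 0.0342, 0.1051]
eef_rot: [3.14, 0.0, 1.9]
force: [1.3, 1.4, 5.7]
grip_width: 0.0164
grip_force: 50.0
```

It snapped: the force rose to about 15 N, then collapsed to 4–5 N at around 12–13 mm of travel. Now I'll lift and take the punch back.

Emit:
carry_out(plan=[[[0, 0, -5, 0, 0, 0, 10], [0, 0, -8, 0, 0, 0, 10], [0, 0, -10, 0, 0, 0, 10], [0, 0, -12, 0, 0, 0, 10], [0, 0, -15, 0, 0, 0, 10], [0, 0, -15, 0, 0, 0, 10], [0, 0, -20, 0, 0, 0, 10], [0, 0, -20, 0, 0, 0, 10], [0, 0, 0, 0, 0, 0, 10]]])

```text
time_s: 9.93
ee_pos: [0.5149, 0.0342, 0.2132]
eef_rot: [3.137, 0.002, 1.9]
force: [0.1, 0.1, -1.5]
grip_width: 0.0164
grip_force: 50.0
```

Emit:
carry_out(plan=[[[-10, -3, 0, 0, 0, 0, 10], [-20, -6, 0, 0, 0, 0, 10], [-20, -6.4, 0, 0, 0, 0, 10], [-20, -6.4, 0, 0, 0, 0, 10], [-20, -6.4, 0, 0, 0, 0, 10], [-20, -6.4, 0, 0, 0, 0, 10], [-20, -6.4, 0, 0, 0, 0, 10], [-20, -6.4, 0, 0, 0, 0, 10], [-20, -6.4, 0, 0, 0, 0, 10], [-20, -6.4, 0, 0, 0, 0, 10], [-20, -6.4, 0, 0, 0, 0, 10], [-20, -6.4, 0, 0, 0, 0, 10], [-20, -6.4, 0, 0, 0, 0, 10], [-20, -6.4, 0, 0, 0, 0, 10], [-20, -6.4, 0, 0, 0, 0, 10], [-15, -5, 0, 0, 0, 0, 10], [-10, -3, 0, 0, 0, 0, 10], [0, 0, 0, 0, 0, 0, 10], [0, 0, 0, 0, 0, 0, 10]]])

```text
time_s: 11.52
ee_pos: [0.5206, -0.2962, 0.2089]
eef_rot: [-3.141, -0.001, 1.899]
force: [0.4, -0.1, -2.1]
grip_width: 0.0162
grip_force: 50.0
```

```bash
python3 - <<'E'
from h import *
shot('wrist','w4.png');shot('scene','s4.png')
o=telemetry.get_obs();p=o['ee_pos'];print(p,o['eef_rot'],delta(.522,-.2957))
print('tip',proj('w4.png',p-[0,0,.0887]),proj('s4.png',p-[0,0,.0887]),'hole',proj('s4.png',[.522,-.2957,.075]),proj('w4.png',[.522,-.2957,.075]))
a=cv2.imread('pics/w4.png');b=cv2.imread('pics/s4.png')
cv2.imwrite('pics/c4.png',np.hstack([cv2.resize(a[150:300,245:395],(400,400),interpolation=2),cv2.resize(b[150:230,235:315],(400,400),interpolation=2)]))
E
```

```text
[ 0.5209017  -0.29544802  0.20949341] [-3.14147515e+00 -4.00036845e-04  1.90052443e+00] [-0.6  1.  -0. ]
tip [319.12505    244.03991677] [275.14466421 188.69229597] hole [275.7035556  202.86649172] [320.45196025 229.45662677]
```

View pics/c4.png

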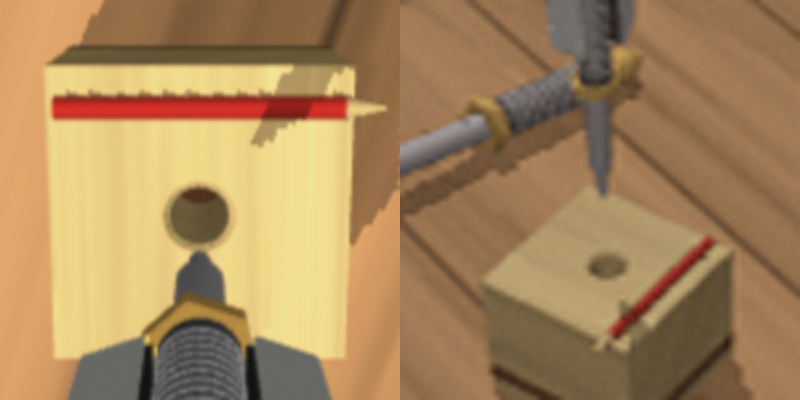

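The crop shows the hole at wrist pixel (319,231) and scene pixel (276.6,203.2). The tip is at wrist (320,244.5) and scene (275.4,188.8).

```bash
python3 - <<'E'
from h import *
np.set_printoptions(precision=2,suppress=True)
o=telemetry.get_obs();z=o['ee_pos'][2]-.0887
M=R.from_euler('xyz',o['eef_rot']).as_matrix().T
print('wrist',M@(ground('w4.png',318.9,231,.075)-ground('w4.png',319.8,244.3,z))*1000)
print('scene',M@(ground('s4.png',276.5,203.2,.075)-ground('s4.png',275.4,188.8,z))*1000)
E
```

```text
wrist [-1.7  -0.75 45.79]
scene [ 1.02  0.87 45.79]
```

Emit:
carry_out(plan=[[[-0.5, 0.5, 10, 0, 0, 0, 10], [0, 0, 15, 0, 0, 0, 10], [0, 0, 12, 0, 0, 0, 10], [0, 0, 8, 0, 0, 0, 10], [0, 0, 8, 0, 0, 0, 10], [0, 0, 8, 0, 0, 0, 10], [0, 0, 8, 0, 0, 0, 10], [0, 0, 8, 0, 0, 0, 10], [0, 0, 8, 0, 0, 0, 10], [0, 0, 8, 0, 0, 0, 10], [0, 0, 8, 0, 0, 0, 10], [0, 0, 5, 0, 0, 0, 10], [0, 0, 0, 0, 0, 0, 10], [0, 0, 0, 0, 0, 0, 10]]])

```text
time_s: 12.78
ee_pos: [0.5215, -0.2966, 0.1035]
eef_rot: [-3.141, -0.0, 1.9]
force: [-0.0, 0.4, -1.6]
grip_width: 0.0163
grip_force: 50.0
```

Emit:
carry_out(plan=[[[0, 0, 1.5, 0, 0, 0, 10], [0, 0, 1.5, 0, 0, 0, 10], [0, 0, 1, 0, 0, 0, 10], [0, 0, 0, 0, 0, 0, 10]]])

```text
time_s: 13.12
ee_pos: [0.5215, -0.2966, 0.0996]
eef_rot: [-3.142, -0.0, 1.9]
force: [-0.9, -0.6, -1.6]
grip_width: 0.0163
grip_force: 50.0
```

Emit:
carry_out(plan=[[[0, 0, 1, 0, 0, 0, 10], [0, 0, 0.8, 0, 0, 0, 10], [0, 0, 0, 0, 0, 0, 10]]])

```text
time_s: 13.37
ee_pos: [0.5215, -0.2966, 0.0978]
eef_rot: [3.142, 0.0, 1.9]
force: [-0.3, 0.2, -2.7]
grip_width: 0.0161
grip_force: 50.0
```

Emit:
carry_out(plan=[[[0, 0, 0.5, 0, 0, 0, 10], [0, 0, 0, 0, 0, 0, 10]]])

```text
time_s: 13.53
ee_pos: [0.5216, -0.2967, 0.0977]
eef_rot: [3.141, 0.0, 1.9]
force: [-1.6, 0.5, 4.0]
grip_width: 0.0161
grip_force: 50.0
```

Seated. Now I'll release and rise straight up.

Emit:
carry_out(plan=[[[0, 0, 0, 0, 0, 0, 20], [0, 0, 0, 0, 0, 0, 30], [0, 0, 0, 0, 0, 0, 45], [0, 0, 0, 0, 0, 0, 60], [0, 0, 0, 0, 0, 0, 60], [0, 0, 0, 0, 0, 0, 60], [0, 0, -8, 0, 0, 0, 60], [0, 0, -15, 0, 0, 0, 60], [0, 0, -20, 0, 0, 0, 60], [0, 0, -20, 0, 0, 0, 60], [0, 0, -20, 0, 0, 0, 60], [0, 0, -20, 0, 0, 0, 60], [0, 0, -15, 0, 0, 0, 60], [0, 0, 0, 0, 0, 0, 60]]])

```text
time_s: 14.7
ee_pos: [0.5223, -0.2972, 0.2193]
eef_rot: [3.138, 0.004, 1.9]
force: [0.6, -0.1, 1.0]
grip_width: 0.0596
grip_force: 0.0
```

Emit:
carry_out(plan=[[[10, 3, 0, 0, 0, 0, 80], [20, 6, 0, 0, 0, 0, 80], [20, 6, 0, 0, 0, 0, 80], [20, 6.5, 0, 0, 0, 0, 80], [20, 6.5, 0, 0, 0, 0, 80], [20, 6.5, 0, 0, 0, 0, 80], [20, 6.5, 0, 0, 0, 0, 80], [20, 6.5, 0, 0, 0, 0, 80], [20, 6.5, 0, 0, 0, 0, 80], [20, 6.5, 0, 0, 0, 0, 80], [20, 6.5, 0, 0, 0, 0, 80], [20, 6.5, 0, 0, 0, 0, 80], [20, 6.5, 0, 0, 0, 0, 80], [20, 6.5, 0, 0, 0, 0, 80], [20, 6.5, 0, 0, 0, 0, 80], [16, 5, 0, 0, 0, 0, 80], [10, 3, 0, 0, 0, 0, 80], [0, 0, 0, 0, 0, 0, 80]]])

```text
time_s: 16.2
ee_pos: [0.5143, 0.0368, 0.2144]
eef_rot: [-3.14, -0.001, 1.902]
force: [0.2, 0.7, 0.6]
grip_width: 0.0799
grip_force: 0.0
```

Emit:
carry_out(plan=[[[0, 0, 0, 0, 0, 0.1, 80], [0, 0, 0, 0, 0, 0.1, 80], [0, 0, 0, 0, 0, 0.1, 80], [0, 0, 0, 0, 0, 0.1, 80], [0, 0, 0, 0, 0, 0.1, 80], [0, 0, 0, 0, 0, 0.1, 80], [0, 0, 0, 0, 0, 0.1, 80], [0, 0, 0, 0, 0, 0.1, 80], [0, 0, 0, 0, 0, 0.1, 80], [0, 0, 0, 0, 0, 0.1, 80], [0, 0, 0, 0, 0, 0.1, 80], [0, 0, 0, 0, 0, 0.1, 80], [0, 0, 0, 0, 0, 0.1, 80], [0, 0, 0, 0, 0, 0.1, 80], [0, 0, 0, 0, 0, 0.1, 80], [0, 0, 0, 0, 0, 0, 80], [0, 0, 0, 0, 0, 0, 80]]])

```text
time_s: 17.62
ee_pos: [0.5148, 0.0345, 0.215]
eef_rot: [-3.141, 0.001, 0.402]
force: [-1.0, 0.2, 0.4]
grip_width: 0.0803
grip_force: 0.0
```

```bash
python3 - <<'E'
from h import *
shot('wrist','w5.png');shot('scene','s5.png')
o=telemetry.get_obs();print(o['ee_pos'],o['eef_rot'],o['time_s'],proj('s5.png',[.522,-.2957,.155]))
a=cv2.imread('pics/w5.png');b=cv2.imread('pics/s5.png')
cv2.imwrite('pics/c5.png',np.hstack([cv2.resize(a[100:400,120:520],None,fx=1.25,fy=1.25),cv2.resize(b[160:235,240:315],(300,375),interpolation=2)]))
E
```

```text
[0.51486197 0.03470791 0.21511311] [-3.14147949e+00  3.36426137e-04  4.02550514e-01] 17.7167 [273.92923151 177.74701134]
```

View pics/c5.png

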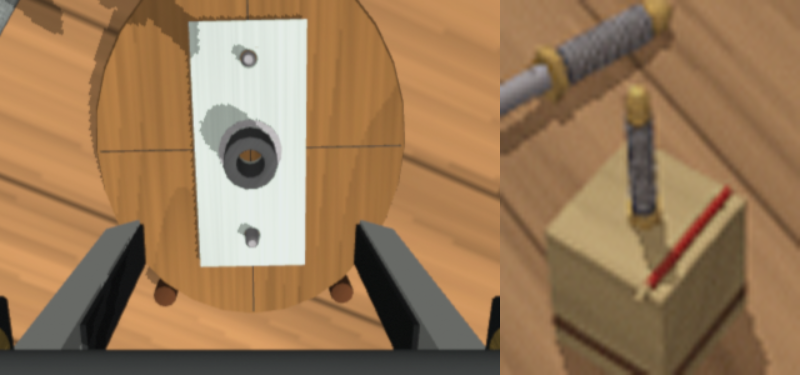

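The punch stands upright in the block. In the wrist crop the bush is at (250,160) and the dowels are at (249,59) and (253,238), so the template is nearly aligned with the tool.

```bash
python3 - <<'E'
from h import *
np.set_printoptions(precision=4,suppress=True)
w=lambda u,v,h:ground('w5.png',120+u/1.25,100+v/1.25,h)
d=[w(249,59,.055),w(253,238,.055)];b=w(250,160,.078)
print(d,np.mean(d,0),np.arctan2(*(d[0]-d[1])[1::-1]),b,delta(*b[:2]),delta(*np.mean(d,0)[:2]))
# pad centre, top view
for n in('top',):shot(n,'t6.png')
for f in('top1.png','t6.png'):
    a=cv2.imread('pics/'+f); h=cv2.cvtColor(a,cv2.COLOR_BGR2HSV)
    m=((h[...,1]<40)&(h[...,2]>60)).astype(np.uint8);m[:, :120]=0;m[:195]=0;m[295:]=0;m[:,222:]=0
    m=cv2.morphologyEx(m,cv2.MORPH_OPEN,np.ones((3,3)))
    r=cv2.minAreaRect(cv2.findNonZero(m));c=ground(f,*r[0],.005);B=[ground(f,*q,.005) for q in cv2.boxPoints(r)]
    print(f,r,c); print([np.linalg.norm(B[i]-B[i-1]).round(3) for i in range(4)],[np.degrees(np.arctan2(*(B[i]-B[i-1])[1::-1])).round(1) for i in range(4)])
E
```

```text
[array([0.573 , 0.0597, 0.055 ]), array([0.4579, 0.0077, 0.055 ])] [0.5155 0.0337 0.055 ] 0.42498477891526615 [0.5154 0.0346 0.078 ] [ 0.5  0.4 -0. ] [ 0.2  1.2 -0. ]
top1.png ((171.62481689453125, 243.40353393554688), (50.94272994995117, 73.0797119140625), 14.42077350616455) [0.4931 0.3187 0.005 ]
[np.float64(0.147), np.float64(0.211), np.float64(0.15), np.float64(0.21)] [np.float64(76.2), np.float64(-11.6), np.float64(-104.0), np.float64(167.7)]
t6.png ((171.52943420410156, 243.38238525390625), (51.175018310546875, 72.76068878173828), 14.03624439239502) [0.4932 0.319  0.005 ]
[np.float64(0.148), np.float64(0.21), np.float64(0.15), np.float64(0.21)] [np.float64(76.6), np.float64(-11.2), np.float64(-103.6), np.float64(168.1)]
```

Emit:
carry_out(plan=[[[0.4, 0.8, 10, 0, 0, -0.022, 80], [0, 0, 20, 0, 0, 0, 80], [0, 0, 20, 0, 0, 0, 80], [0, 0, 20, 0, 0, 0, 80], [0, 0, 20, 0, 0, 0, 80], [0, 0, 20, 0, 0, 0, 80], [0, 0, 20, 0, 0, 0, 80], [0, 0, 15, 0, 0, 0, 80], [0, 0, 12, 0, 0, 0, 80], [0, 0, 10, 0, 0, 0, 80], [0, 0, 0, 0, 0, 0, 80], [0, 0, 0, 0, 0, 0, 60], [0, 0, 0, 0, 0, 0, 45], [0, 0, 0, 0, 0, 0, 38], [0, 0, 0, 0, 0, 0, 34], [0, 0, 0, 0, 0, 0, 30], [0, 0, 0, 0, 0, 0, 30], [0, 0, 0, 0, 0, 0, 30], [0, 0, 0, 0, 0, 0, 30]]], squeeze=20)

```text
time_s: 19.35
ee_pos: [0.5157, 0.0345, 0.0485]
eef_rot: [3.142, -0.0, 0.422]
force: [-0.1, 0.4, 1.2]
grip_width: 0.0344
grip_force: 20.0
```

Emit:
carry_out(plan=[[[0, 0, 0, 0, 0, 0, 28], [0, 0, 0, 0, 0, 0, 28], [0, 0, -2, 0, 0, 0, 28], [0, 0, -3, 0, 0, 0, 28], [0, 0, -3, 0, 0, 0, 28], [0, 0, 0, 0, 0, 0, 28]]], squeeze=45)

```text
time_s: 19.85
ee_pos: [0.5159, 0.0345, 0.0569]
eef_rot: [3.141, -0.001, 0.422]
force: [-0.6, -0.0, -3.2]
grip_width: 0.0343
grip_force: 45.0
```

Emit:
carry_out(plan=[[[0, 0, -4, 0, 0, 0, 28], [0, 0, -5, 0, 0, 0, 28], [0, 0, -6, 0, 0, 0, 28], [0, 0, -8, 0, 0, 0, 28], [0, 0, -12, 0, 0, 0, 28], [0, 0, -15, 0, 0, 0, 28], [0, 0, -15, 0, 0, 0, 28], [0, 0, -13, 0, 0, 0, 28], [0, 0, 0, 0, 0, 0, 28]]])

```text
time_s: 20.6
ee_pos: [0.5168, 0.0345, 0.1375]
eef_rot: [3.14, -0.004, 0.422]
force: [0.5, -0.1, -2.0]
grip_width: 0.0343
grip_force: 45.0
```

Emit:
carry_out(plan=[[[3.1, -9, 0, 0, 0, 0, 28], [6.2, -18, 0, 0, 0, 0, 28], [6.2, -18, 0, 0, 0, 0, 28], [6.2, -18, 0, 0, 0, 0, 28], [6.2, -18, 0, 0, 0, 0, 28], [6.2, -18, 0, 0, 0, 0, 28], [6.2, -18, 0, 0, 0, 0, 28], [6.2, -18, 0, 0, 0, 0, 28], [6.2, -18, 0, 0, 0, 0, 28], [6.2, -18, 0, 0, 0, 0, 28], [6.2, -18, 0, 0, 0, 0, 28], [6.2, -18, 0, 0, 0, 0, 28], [6.2, -18, 0, 0, 0, 0, 28], [6.2, -18, 0, 0, 0, 0, 28], [6.2, -18, 0, 0, 0, 0, 28], [4.2, -9.6, 0, 0, 0, 0, 28], [0, 0, 0, 0, 0, 0, 28]]])

```text
time_s: 22.02
ee_pos: [0.4898, 0.3217, 0.1333]
eef_rot: [-3.141, 0.001, 0.424]
force: [-0.9, -0.9, -2.5]
grip_width: 0.0343
grip_force: 45.0
```

Emit:
carry_out(plan=[[[0, 0, 0, 0, 0, 0.04, 28], [0, 0, 0, 0, 0, 0.07, 28], [0, 0, 0, 0, 0, 0.07, 28], [0, 0, 0, 0, 0, 0.07, 28], [0, 0, 0, 0, 0, 0.07, 28], [0, 0, 0, 0, 0, 0.07, 28], [0, 0, 0, 0, 0, 0.07, 28], [0, 0, 0, 0, 0, 0.07, 28], [0, 0, 0, 0, 0, 0.07, 28], [0, 0, 0, 0, 0, 0.04, 28], [0, 0, 0, 0, 0, 0, 28], [0, 0, 0, 0, 0, 0, 28]]])

```text
time_s: 23.02
ee_pos: [0.4907, 0.3193, 0.134]
eef_rot: [3.141, 0.0, -0.217]
force: [0.0, 0.1, -3.1]
grip_width: 0.0342
grip_force: 45.0
```

```bash
python3 - <<'E'
from h import *
shot('wrist','w7.png');shot('scene','s7.png')
o=telemetry.get_obs();print(o['ee_pos'],o['eef_rot'],o['time_s'],delta(.491,.320))
a=cv2.imread('pics/w7.png');b=cv2.imread('pics/s7.png')
cv2.imwrite('pics/c7.png',np.hstack([cv2.resize(a,(480,360)),cv2.resize(b[220:460,390:590],(300,360))]))
E
```

```text
[0.49069908 0.31954787 0.13415572] [ 3.14135500e+00  1.99797466e-04 -2.17043589e-01] 23.1167 [ 0.2 -0.5 -0. ]
```

View pics/c7.png

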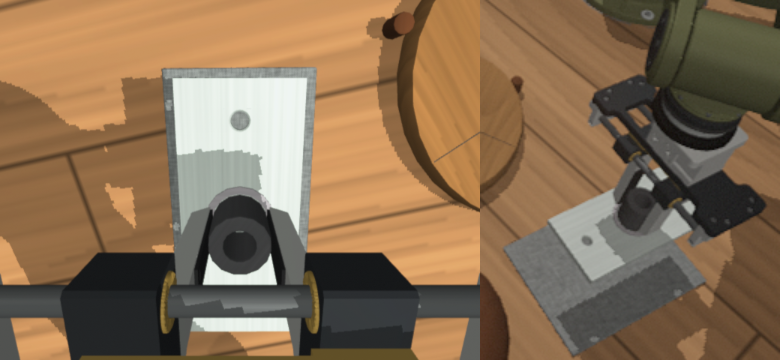

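The template hangs level and is aligned and centred over the pad. Now I'll lower it.

Emit:
carry_out(plan=[[[0, 0, 8, 0, 0, 0, 28], [0, 0, 14, 0, 0, 0, 28], [0, 0, 16, 0, 0, 0, 28], [0, 0, 16, 0, 0, 0, 28], [0, 0, 16, 0, 0, 0, 28], [0, 0, 14, 0, 0, 0, 28], [0, 0, 10, 0, 0, 0, 28], [0, 0, 7, 0, 0, 0, 28], [0, 0, 4, 0, 0, 0, 28], [0, 0, 2, 0, 0, 0, 28], [0, 0, 0, 0, 0, 0, 28], [0, 0, 0, 0, 0, 0, 28]]])

```text
time_s: 24.12
ee_pos: [0.491, 0.32, 0.0279]
eef_rot: [-3.141, -0.001, -0.218]
force: [-0.9, 0.6, -2.5]
grip_width: 0.0342
grip_force: 45.0
```

Emit:
carry_out(plan=[[[0, 0, 1, 0, 0, 0, 28], [0, 0, 1, 0, 0, 0, 28], [0, 0, 0.8, 0, 0, 0, 28], [0, 0, 0, 0, 0, 0, 28]]])

```text
time_s: 24.45
ee_pos: [0.4907, 0.3199, 0.0245]
eef_rot: [-3.142, -0.0, -0.218]
force: [0.2, -0.0, -2.9]
grip_width: 0.0343
grip_force: 45.0
```

Emit:
carry_out(plan=[[[0, 0, 0.8, 0, 0, 0, 28], [0, 0, 0, 0, 0, 0, 28]]])

```text
time_s: 24.62
ee_pos: [0.4907, 0.3199, 0.0236]
eef_rot: [3.142, 0.0, -0.218]
force: [0.1, -0.5, -3.2]
grip_width: 0.0343
grip_force: 45.0
```

Emit:
carry_out(plan=[[[0, 0, 0.5, 0, 0, 0, 28], [0, 0, 0, 0, 0, 0, 28]]])

```text
time_s: 24.78
ee_pos: [0.4907, 0.3199, 0.0235]
eef_rot: [3.142, -0.0, -0.218]
force: [-2.6, -1.3, 1.5]
grip_width: 0.0342
grip_force: 45.0
```

Contact with the pad. I'll release and rise.

Emit:
carry_out(plan=[[[0, 0, 0, 0, 0, 0, 38], [0, 0, 0, 0, 0, 0, 45], [0, 0, 0, 0, 0, 0, 60], [0, 0, 0, 0, 0, 0, 75], [0, 0, 0, 0, 0, 0, 75], [0, 0, 0, 0, 0, 0, 75], [0, 0, -8, 0, 0, 0, 75], [0, 0, -15, 0, 0, 0, 75], [0, 0, -20, 0, 0, 0, 75], [0, 0, -20, 0, 0, 0, 75], [0, 0, -25, 0, 0, 0, 75], [0, 0, -25, 0, 0, 0, 75], [0, 0, -25, 0, 0, 0, 75], [0, 0, -25, 0, 0, 0, 75], [0, 0, -20, 0, 0, 0, 75], [0, 0, 0, 0, 0, 0, 75], [0, 0, 0, 0, 0, 0, 75]]])

```text
time_s: 26.2
ee_pos: [0.4909, 0.32, 0.2074]
eef_rot: [-3.14, -0.002, -0.218]
force: [0.0, 0.4, -0.8]
grip_width: 0.0749
grip_force: 0.0
```

```bash
python3 - <<'E'
from h import *
shot('wrist','w8.png');shot('scene','s8.png')
a=cv2.imread('pics/w8.png');b=cv2.imread('pics/s8.png')
cv2.imwrite('pics/c8.png',np.hstack([cv2.resize(a,(400,300)),cv2.resize(b,(400,300))]))
E
```

```text
(no output)
```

View pics/c8.png

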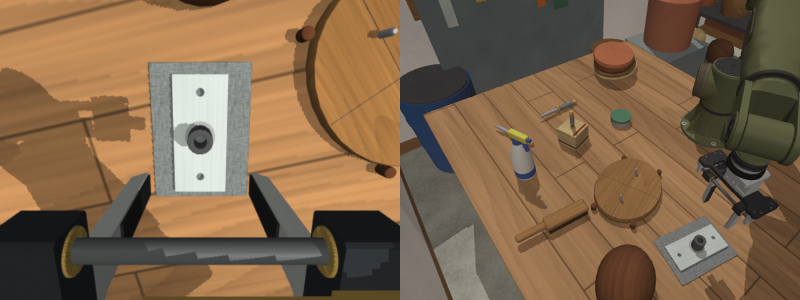

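```bash
python3 - <<'E'
from h import *
np.set_printoptions(precision=4,suppress=True)
a=cv2.imread('pics/w8.png');h=cv2.cvtColor(a,cv2.COLOR_BGR2HSV)
m=((h[...,1]<45)).astype(np.uint8);m[:95]=0;m[318:]=0;m[:,:232]=0;m[:,405:]=0
def rep(m,z):
    r=cv2.minAreaRect(cv2.findNonZero(cv2.morphologyEx(m,cv2.MORPH_OPEN,np.ones((5,5)))));B=[ground('w8.png',*q,z) for q in cv2.boxPoints(r)]
    print(r,np.mean(B,0),[np.linalg.norm(B[i]-B[i-1]).round(3) for i in range(2)])
rep(m,.005); rep(m*(h[...,2]>215),.013)
f='t9.png';shot('top',f)
E
```

```text
((316.99041748046875, 207.61090087890625), (217.0143280029297, 172.33587646484375), 89.380615234375) [0.4896 0.3235 0.005 ] [np.float64(0.213), np.float64(0.155)]
((320.0, 212.0), (186.0, 88.0), 90.0) [0.4883 0.3208 0.013 ] [np.float64(0.179), np.float64(0.078)]
```

The template is flat and within about 3 mm of the pad's middle, and nothing else has moved. I'm handing the job in.

```bash
python3 -c "
from station import ctrl; print(ctrl.hand_in())"
```

```text
the job is handed in; nothing more can be done
None
```

The job is handed in: the punch snapped once through the bush and is back upright in its block, and the template lies flat within about 3 mm of the middle of the felt pad. I didn't inspect the mark on the board itself; I went by the force collapsing from about 15 N to 4–5 N.

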